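# Sort two solder tins by weight

### The arm

A 6-joint arm with a two-finger parallel gripper is mounted at the origin on a cart in front of the work surface, level with it; the furniture and walls round the work are solid. World frame = base frame: x ahead of the robot, y to its left, z up, the work surface at z = 0. Lengths are in m, angles in rad, forces in N, time in s.
With the tool pointing down it reaches from about 0.25 to 0.8 m from the base axis. Payload 8.5 kg.
Tool frame: the origin (TCP) lies midway between the tips of the shut fingers; the grasp point (between the pads) lies 19 mm behind it (robot.grip_depth is the distance from the TCP to the grasp point, in m); z points along the fingers, y is the line along which they close (so a half turn about z gives the same grasp; the last joint's range is limited). The gripper opens to 85 mm and grips with 20 to 120 N. Pads are 22 mm wide; open, the fingers measure 114 mm over their backs; the gripper's body (76 mm by 85 mm) begins 54 mm behind the grasp point. The pads swing forward as they close: fully open they stand 13 mm farther back than shut.
Start: joints at [1.238, 0.238, -0.013, 1.319, 0, 1.571], TCP at [0.171, 0.496, 0.231] pointing down, gripper open.
Joint ranges: [-2.66, 2.66], [-1.03, 1.9], [-1.14, 1.46], [-1.82, 2.27], [-1.45, 1.34], [-3.14, 3.14]. Speed limits (rad/s): [2.22, 2.22, 2.79, 3.14, 3.14, 3.14].

### API

Orientations are given as a unit quaternion [w, x, y, z].
In Python, from plant import robot gives the robot as it stands.
- The arm moves only by the shell command python3 -m pendant 'ROWS' [OPENING]. ROWS is text: rows parted by semicolons, each of 6 numbers parted by spaces: the shift along the tool's x, y, z in m, then the turn, a rotation vector about the tool's x, y, z in degrees. A call has 1 to 12 rows; each row shifts and turns the commanded pose from where the row before left it, along the tool's axes as they then stand; what a row does not reach is not made up. A row lasts 1/12 s, in which the tool goes at most 41.7 mm and 7.16 degrees, less where a joint would pass 70% of its speed; a pose out of reach is approached as far as the arm can. A call is refused whole if a number of a shift passes 0.0417 or a number of a turn 7.16, either way. A call with a gripper value outside its range is refused whole. OPENING is the opening, from -1 (shut) to 1 (fully open), set as the call begins (- or left out, the last holds). The fingers move at their own pace and stop on an object; the grip force is fixed at half the most. Time passes only in rows, so rows that do not move let the fingers close. It gives the time, the measured TCP pose, the force, the opening and the grip force at its end, in the units of the state.
- robot.state(): the state, without advancing time (a new reading comes with each control period).
- robot.snapshot(name): name is "side" or "top" or "wrist"; returns a dict with "pixels" (384x512x3 uint8, blue, green, red), "range_z" (384x512 float32, m along the optical axis (not along the pixel's ray), 0 where there is no reading), "vertical_fov" (degrees; the focal length in pixels is half the picture's height over the tangent of half this angle, whatever the lens; pixels are square), "cx", "cy" (the principal point, pixels), "rvec" (rotation vector, rad) and "tvec" (3), from world to camera coordinates, as OpenCV has them. Camera axes: x right, y down, z forward; pixel columns grow to the right and rows downward; lengths in m; the calibration is good to about 2 mm. A picture is of the moment at which its call begins.
- robot.close_job(): hands the job in; it is judged then, once.
The state is a dict: "t": time; "joint_positions": joint angles; "qd": joint speeds; "joint_efforts": joint torques, N m; "tool_pos": TCP position; "ee_rot": TCP orientation; "wrist_force": force on the tool from outside, world axes, zero at the start; "moment": the same for the moment, N m; "width": finger opening in m; "gripper_force": force on a finger pad.
Only numpy, scipy, OpenCV 4.12 (cv2) and the standard library are available. Lean on these libraries where they do the work, as an engineer would, in place of code of your own. Each camera call takes 0.05 s, during which the arm holds its last target. There are 200 camera calls.

### The job

Two identical sealed solder tins stand on the bench; one is full and the other is empty, which shows only in the weight you feel on lifting them. Put the full tin in the blue tray and the empty tin in the red tray, each standing upright flat on the tray floor. Keep them upright on the way and do not drop them.

Things in the scene. Friction and masses are not known exactly. Their poses are not given: they have to be found in the camera images.
- tin_a: sealed screw-lid tin, aluminium with a yellow band and a dark lid, 52 mm across, 62 mm tall, upright; grip its straight sides from any side; origin at the centre of its underside, z up. Twin of the other tin; which is full differs from run to run: the full one (loose solder ingot inside) weighs 0.4 to 0.6 kg (4 to 6 N), the empty one (foam liner) 0.11 kg (1.1 N)
- tin_b: sealed screw-lid tin, aluminium with a yellow band and a dark lid, 52 mm across, 62 mm tall, upright; grip its straight sides from any side; origin at the centre of its underside, z up. Twin of the other tin; which is full differs from run to run: the full one (loose solder ingot inside) weighs 0.4 to 0.6 kg (4 to 6 N), the empty one (foam liner) 0.11 kg (1.1 N)
- tray_blue: blue sorting tray fixed to the bench, 110 x 110 mm, walls 16 mm high and 4 mm thick, floor 4 mm thick; origin at the centre of its underside, so its inner floor is at z = 4 mm in its own frame; x and y run along its sides. For the full tin
- tray_red: red sorting tray fixed to the bench, 110 x 110 mm, walls 16 mm high and 4 mm thick, floor 4 mm thick; origin at the centre of its underside, so its inner floor is at z = 4 mm in its own frame; x and y run along its sides. For the empty tin

How it is judged:
By the outcome, as a careful person would: the job done as asked, in the order asked, and still so for the second after the job is handed in, with the robot touching nothing.
It also fails if it takes over 64 s, if anything falls off the work surface, if the arm or the gripper's body presses on something with over 40 N, if the wrist force passes 120 N, or if a joint passes its speed limit or range.

## Working session

There is one attempt and no reset: what is moved stays moved. The work goes in short steps, Python scripts to look and compute and a shell command to move; the robot and the scene stay as the last step left them, time stands still between calls to the robot, and variables do not carry over. Pictures are saved under pics/ and viewed, at most 10 in all, crops included, and the job is handed in when it is done.

```bash
mkdir -p pics; cat > h.py <<'E'
import numpy as np, cv2
from plant import robot
from scipy.spatial.transform import Rotation as R
def snap(n,f=None):
    s=robot.snapshot(n)
    if f: cv2.imwrite('pics/'+f+'.png',s['pixels'])
    return s
def pts(s):
    z=s['range_z']; h,w=z.shape
    f=h/2/np.tan(np.radians(s['vertical_fov'])/2)
    v,u=np.mgrid[:h,:w]
    c=np.dstack([(u-s['cx'])/f*z,(v-s['cy'])/f*z,z])
    M=cv2.Rodrigues(np.array(s['rvec'],float))[0]
    return (c-np.array(s['tvec']).ravel())@M
E
python3 - <<'E'
from h import *
for n in('top','side'):
    s=snap(n,n); P=pts(s); hsv=cv2.cvtColor(s['pixels'],cv2.COLOR_BGR2HSV); ok=s['range_z']>0
    for c,lo,hi in(('blue',(100,120,50),(125,255,255)),('red',(0,140,60),(8,255,255)),('red2',(172,140,60),(180,255,255)),('yel',(20,110,80),(35,255,255))):
        m=cv2.inRange(hsv,lo,hi)*ok.astype(np.uint8)
        k,l,st,ce=cv2.connectedComponentsWithStats(m)
        for i in range(1,k):
            if st[i,4]>60:
                q=P[l==i]; print(n,c,st[i],np.percentile(q,[2,50,98],axis=0).round(3).tolist())
st=robot.state(); print(st)
E
```

```text
top blue [ 303  142   47   47 2007] [[0.515, -0.209, 0.001], [0.57, -0.157, 0.005], [0.623, -0.102, 0.018]]
top blue [ 78 210  29   6  97] [[0.439, 0.342, 0.094], [0.445, 0.365, 0.104], [0.449, 0.393, 0.111]]
top red [ 189  136   49   50 1921] [[0.528, 0.067, 0.001], [0.583, 0.121, 0.004], [0.636, 0.174, 0.017]]
top yel [ 81 112  24  20  70] [[0.631, 0.362, 0.085], [0.641, 0.372, 0.088], [0.675, 0.412, 0.09]]
side blue [   0    0   54   79 1973] [[0.736, 0.193, 0.406], [0.78, 0.195, 0.436], [0.828, 0.281, 0.463]]
side blue [38 44 21 20 76] [[0.736, 0.197, 0.403], [0.737, 0.209, 0.407], [0.739, 0.234, 0.416]]
side blue [296  60  43  16 412] [[0.467, -0.791, 0.014], [0.525, -0.724, 0.027], [0.596, -0.676, 0.031]]
side blue [  15   84   80   63 1047] [[1.154, -0.36, 0.024], [1.179, -0.138, 0.028], [1.207, -0.034, 0.087]]
side blue [ 21  94  76  62 602] [[1.153, -0.322, 0.005], [1.156, -0.144, 0.016], [1.16, -0.011, 0.026]]
side blue [ 230  146   55   36 1283] [[0.514, -0.209, 0.003], [0.569, -0.155, 0.005], [0.622, -0.096, 0.017]]
side blue [217 326  22  41 367] [[0.437, 0.347, 0.091], 
[... 554 characters left out ...]

{'t': 0.1, 'joint_positions': array([ 1.23799281e+00,  2.38745270e-01, -1.41407491e-02,  1.31915511e+00,
       -2.39783330e-06,  1.57081000e+00]), 'qd': array([-0.00088087, -0.00030289,  0.0021398 , -0.00059617,  0.00153   ,
        0.00027424]), 'joint_efforts': array([ 2.91465458e-04, -5.39721036e+01,  3.46996379e+01,  1.34142040e-02,
       -4.85016903e-05, -1.72913519e-05]), 'tool_pos': array([0.17140459, 0.49587356, 0.23074041]), 'ee_rot': array([-1.01905174e-04,  1.65641601e-01,  9.86185821e-01, -6.14005557e-04]), 'wrist_force': array([-0.87052464, -0.29119739,  0.38275213]), 'moment': array([-0.00401148, -0.01227369,  0.01935085]), 'gripper_force': 0.0, 'width': 0.08543950104360858}
```

View pics/top.png

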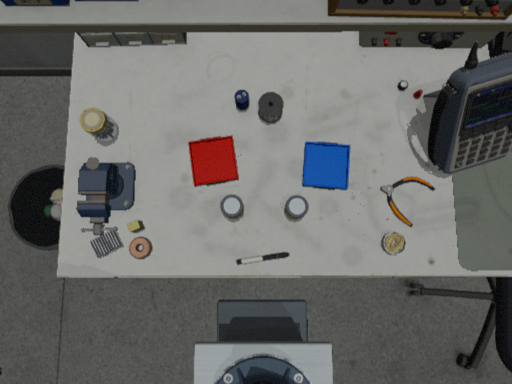

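View pics/side.png

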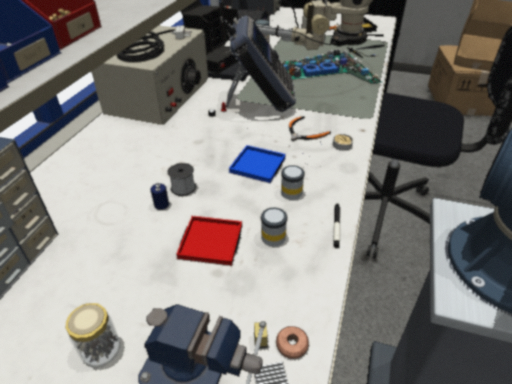

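The top view shows the tins at about (232,207) and (296,207), the red tray at (213,161) and the blue tray at (326,166). The side view agrees: tins at (274,225) and (292,181), with clear space around them.

```bash
python3 - <<'E'
from h import *
s=snap('top'); P=pts(s); hsv=cv2.cvtColor(s['pixels'],cv2.COLOR_BGR2HSV)
for y in(.09,-.06):
    m=(abs(P[...,2]-.062)<.006)&(np.hypot(P[...,0]-.457,P[...,1]-y)<.06)
    (c,r)=cv2.minEnclosingCircle(P[m][:,:2].astype(np.float32)); print('tin',c,r,P[m].mean(0),m.sum())
for x,y in((.57,-.156),(.582,.121)):
    sat=hsv[...,1]>120
    m=sat&(P[...,2]>.013)&(P[...,2]<.022)&(abs(P[...,0]-x)<.08)&(abs(P[...,1]-y)<.08)
    print('tray',cv2.minAreaRect(P[m][:,:2].astype(np.float32)),m.sum())
E
python3 -m pendant '0 0 0 0 0 -6.4; 0 0 0 0 0 -6.4; 0 0 0 0 0 -6.3' 0.9; python3 -c "
from plant import robot;print(robot.state()['joint_positions'])"
```

```text
tin (0.46298661828041077, 0.07014073431491852) 0.026438947767019272 [0.46235187 0.06997359 0.06240007] 410
tin (0.46126922965049744, -0.07800520211458206) 0.02651422657072544 [ 0.46082824 -0.07789744  0.06222241] 410
tray ((0.5685759782791138, -0.1556297391653061), (0.1087333932518959, 0.11273417621850967), 85.12812805175781) 268
tray ((0.5813000798225403, 0.12015897035598755), (0.11226649582386017, 0.10855796188116074), 8.516741752624512) 251
t: 0.4
tool_pos: [0.1715, 0.496, 0.231]
ee_rot: [-0.0, -0.003, 1.0, -0.0]
wrist_force: [0.5, -0.3, -0.6]
width: 0.0813
gripper_force: 0.0
[ 1.23797500e+00  2.38494411e-01 -1.38735675e-02  1.31918455e+00
 -6.55310829e-06  1.23194979e+00]
```

```bash
python3 -m pendant '-.02 -.03 0 0 0 0;-.02 -.03 0 0 0 0;-.02 -.03 0 0 0 0;-.02 -.03 0 0 0 0;-.02 -.03 0 0 0 0;-.02 -.03 0 0 0 0;-.02 -.03 0 0 0 0;-.02 -.03 0 0 0 0;-.02 -.03 0 0 0 0;-.02 -.03 0 0 0 0;-.02 -.03 0 0 0 0;-.02 -.03 0 0 0 0'
python3 -m pendant '-.02 -.026 0 0 0 0;-.02 -.026 0 0 0 0;-.01 -.014 0 0 0 0;0 0 0 0 0 0'
```

```text
t: 1.4
tool_pos: [0.4122, 0.1346, 0.2313]
ee_rot: [0.0, -0.0, 1.0, -0.0]
wrist_force: [1.2, 0.8, 0.5]
width: 0.0811
gripper_force: 0.0
t: 1.73
tool_pos: [0.4634, 0.0678, 0.2309]
ee_rot: [-0.0, 0.001, 1.0, -0.0]
wrist_force: [0.8, -0.0, -0.2]
width: 0.0814
gripper_force: 0.0
```

```bash
python3 -m pendant '0 .002 .03 0 0 0;0 0 .03 0 0 0;0 0 .03 0 0 0;0 0 .025 0 0 0;0 0 .025 0 0 0;0 0 .02 0 0 0;0 0 .02 0 0 0;0 0 .015 0 0 0;0 0 .01 0 0 0;0 0 .008 0 0 0;0 0 0 0 0 0'
python3 - <<'E'
from h import *
snap('side','s2'); snap('wrist','w2')
a=np.hstack([cv2.imread('pics/s2.png')[100:340,100:420],cv2.imread('pics/w2.png')[::2,::2][:192].copy() if 0 else cv2.resize(cv2.imread('pics/w2.png'),(320,240))]); cv2.imwrite('pics/c2.png',a)
E
```

```text
t: 2.65
tool_pos: [0.4604, 0.0726, 0.017]
ee_rot: [-0.001, -0.001, 1.0, -0.0]
wrist_force: [0.2, -0.9, -0.6]
width: 0.0812
gripper_force: 0.0
```

View pics/c2.png

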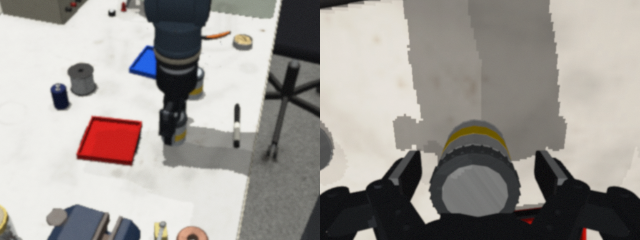

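The tin sits centred between the open fingers (crop pixel about (478,185)), so I'm closing on it.

```bash
python3 -m pendant '-.001 0 0 0 0 0;0 0 0 0 0 0;0 0 0 0 0 0;0 0 0 0 0 0;0 0 0 0 0 0;0 0 0 0 0 0;0 0 0 0 0 0;0 0 0 0 0 0;0 0 0 0 0 0;0 0 0 0 0 0' -1
```

```text
t: 3.58
tool_pos: [0.4635, 0.0721, 0.0192]
ee_rot: [0.001, -0.0, 1.0, -0.0]
wrist_force: [0.0, -1.8, 5.2]
width: 0.0503
gripper_force: 60.9
```

```bash
python3 -m pendant '0 0 -.005 0 0 0;0 0 -.01 0 0 0;0 0 -.015 0 0 0;0 0 -.02 0 0 0;0 0 -.02 0 0 0;0 0 -.015 0 0 0;0 0 -.005 0 0 0;0 0 0 0 0 0;0 0 0 0 0 0;0 0 0 0 0 0;0 0 0 0 0 0'
for i in 1 2 3 4; do python3 -m pendant '0 0 0 0 0 0;0 0 0 0 0 0' ; done
```

```text
t: 4.5
tool_pos: [0.462, 0.0722, 0.1073]
ee_rot: [-0.001, -0.0, 1.0, -0.0]
wrist_force: [-1.0, 0.3, -3.8]
width: 0.0501
gripper_force: 63.1
t: 4.67
tool_pos: [0.4624, 0.0723, 0.1077]
ee_rot: [-0.001, -0.0, 1.0, -0.0]
wrist_force: [0.3, -0.4, -3.8]
width: 0.0503
gripper_force: 63.1
t: 4.83
tool_pos: [0.4626, 0.0723, 0.1081]
ee_rot: [-0.0, -0.0, 1.0, -0.0]
wrist_force: [-0.6, 0.4, -3.8]
width: 0.0503
gripper_force: 63.1
t: 5.0
tool_pos: [0.4627, 0.0723, 0.1083]
ee_rot: [-0.0, -0.0, 1.0, -0.0]
wrist_force: [-0.4, -0.3, -4.6]
width: 0.0499
gripper_force: 63.1
t: 5.17
tool_pos: [0.4627, 0.0723, 0.1083]
ee_rot: [0.0, -0.0, 1.0, -0.0]
wrist_force: [-0.2, -0.8, -4.9]
width: 0.0502
gripper_force: 63.1
```

It weighs about 4.3 N, so this is the full tin and it goes to blue.

```bash
python3 -m pendant '-.004 -.008 0 0 0 0;-.007 -.016 0 0 0 0;-.01 -.022 0 0 0 0;-.012 -.026 0 0 0 0;-.013 -.028 0 0 0 0;-.013 -.028 0 0 0 0;-.013 -.028 0 0 0 0;-.012 -.026 0 0 0 0;-.01 -.022 0 0 0 0;-.008 -.016 0 0 0 0;-.004 -.008 0 0 0 0;0 0 0 0 0 0'
python3 -m pendant '0 0 0 0 0 0;0 0 0 0 0 0;0 0 0 0 0 0;0 0 0 0 0 0;0 0 0 0 0 0;0 0 0 0 0 0'
```

```text
t: 6.17
tool_pos: [0.5695, -0.1577, 0.1079]
ee_rot: [0.0, 0.001, 1.0, -0.0]
wrist_force: [-0.7, 0.8, -3.8]
width: 0.0503
gripper_force: 63.1
t: 6.67
tool_pos: [0.5688, -0.1551, 0.1085]
ee_rot: [0.0, -0.001, 1.0, -0.0]
wrist_force: [-0.0, -0.5, -4.6]
width: 0.0503
gripper_force: 63.1
```

```bash
python3 -m pendant '0 0 .008 0 0 0;0 0 .014 0 0 0;0 0 .016 0 0 0;0 0 .016 0 0 0;0 0 .012 0 0 0;0 0 .007 0 0 0;0 0 .004 0 0 0;0 0 .002 0 0 0;0 0 0 0 0 0;0 0 0 0 0 0;0 0 0 0 0 0'
for i in 1 2; do python3 -m pendant '0 0 .001 0 0 0;0 0 .001 0 0 0;0 0 0 0 0 0; 0 0 0 0 0 0'; done
```

```text
t: 7.58
tool_pos: [0.5694, -0.1558, 0.03]
ee_rot: [0.001, -0.0, 1.0, -0.0]
wrist_force: [0.9, 0.1, -3.7]
width: 0.0501
gripper_force: 63.1
t: 7.92
tool_pos: [0.5688, -0.1556, 0.0274]
ee_rot: [-0.0, -0.0, 1.0, -0.0]
wrist_force: [-0.2, 0.6, -3.6]
width: 0.0501
gripper_force: 63.1
t: 8.25
tool_pos: [0.5688, -0.1556, 0.0252]
ee_rot: [-0.0, -0.0, 1.0, -0.0]
wrist_force: [0.3, 0.3, -4.1]
width: 0.0502
gripper_force: 63.1
```

```bash
for i in 1 2; do python3 -m pendant '0 0 .001 0 0 0;0 0 0 0 0 0; 0 0 0 0 0 0'; done
```

```text
t: 8.5
tool_pos: [0.5688, -0.1556, 0.0242]
ee_rot: [-0.0, -0.0, 1.0, -0.0]
wrist_force: [-0.5, 0.2, -4.4]
width: 0.05
gripper_force: 63.1
t: 8.75
tool_pos: [0.569, -0.1557, 0.0234]
ee_rot: [0.0, -0.0, 1.0, -0.0]
wrist_force: [0.5, -0.5, -1.6]
width: 0.0503
gripper_force: 63.0
```

```bash
python3 -m pendant '0 0 .0006 0 0 0;0 0 0 0 0 0; 0 0 0 0 0 0'
python3 -m pendant '0 0 0 0 0 0;0 0 0 0 0 0;0 0 0 0 0 0;0 0 0 0 0 0;0 0 0 0 0 0;0 0 0 0 0 0' 0.75
```

```text
t: 9.0
tool_pos: [0.5691, -0.1557, 0.0233]
ee_rot: [0.0, -0.0, 1.0, -0.0]
wrist_force: [-1.2, -0.8, 4.4]
width: 0.0506
gripper_force: 62.6
t: 9.5
tool_pos: [0.5688, -0.1556, 0.0226]
ee_rot: [-0.0, -0.0, 1.0, -0.0]
wrist_force: [0.5, 0.2, -0.3]
width: 0.0744
gripper_force: 0.0
```

```bash
python3 -m pendant '0 0 -.006 0 0 0;0 0 -.012 0 0 0;0 0 -.02 0 0 0;0 0 -.025 0 0 0;0 0 -.025 0 0 0;0 0 -.02 0 0 0;0 0 -.008 0 0 0;0 0 0 0 0 0' 0.75
python3 -m pendant '.01 -.0 0 0 0 0;.014 .01 0 0 0 0;.02 .015 0 0 0 0;.02 .015 0 0 0 0;.02 .015 0 0 0 0;.014 .012 0 0 0 0;.009 .0075 0 0 0 0;0 .003 0 0 0 0;0 0 0 0 0 0;0 0 0 0 0 0;0 0 0 0 0 0' 0.9
python3 - <<'E'
from h import *
a=snap('side')['pixels'][100:340,100:420]; b=cv2.resize(snap('wrist')['pixels'],(320,240)); cv2.imwrite('pics/c3.png',np.hstack([a,b]))
E
```

```text
t: 10.17
tool_pos: [0.57, -0.156, 0.141]
ee_rot: [0.002, -0.0, 1.0, -0.001]
wrist_force: [0.2, 0.7, 0.0]
width: 0.0745
gripper_force: 0.0
t: 11.08
tool_pos: [0.4627, -0.0787, 0.1385]
ee_rot: [0.0, -0.0, 1.0, -0.0]
wrist_force: [-0.5, -0.2, 0.6]
width: 0.0809
gripper_force: 0.0
```

View pics/c3.png

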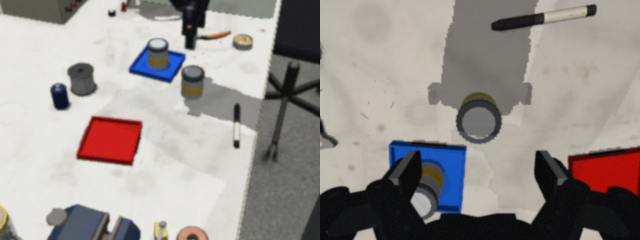

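The full tin stands upright in the blue tray (crop pixel (158,53)). The second tin is centred ahead of the fingers at (478,118).

```bash
python3 -m pendant '.001 .001 .01 0 0 0;0 0 .02 0 0 0;0 0 .022 0 0 0;0 0 .022 0 0 0;0 0 .018 0 0 0;0 0 .014 0 0 0;0 0 .01 0 0 0;0 0 .0045 0 0 0;0 0 0 0 0 0;0 0 0 0 0 0'
python3 -m pendant '0 0 0 0 0 0;0 0 0 0 0 0;0 0 0 0 0 0;0 0 0 0 0 0;0 0 0 0 0 0;0 0 0 0 0 0;0 0 0 0 0 0;0 0 0 0 0 0;0 0 0 0 0 0;0 0 0 0 0 0' -1
python3 -m pendant '0 0 -.005 0 0 0;0 0 -.01 0 0 0;0 0 -.015 0 0 0;0 0 -.02 0 0 0;0 0 -.02 0 0 0;0 0 -.015 0 0 0;0 0 -.005 0 0 0;0 0 0 0 0 0;0 0 0 0 0 0;0 0 0 0 0 0;0 0 0 0 0 0'
for i in 1 2; do python3 -m pendant '0 0 0 0 0 0;0 0 0 0 0 0' ; done
```

```text
t: 12.02
tool_pos: [0.4611, -0.0774, 0.0183]
ee_rot: [-0.0, -0.0, 1.0, -0.0]
wrist_force: [-0.6, 0.4, 0.5]
width: 0.0808
gripper_force: 0.0
t: 12.85
tool_pos: [0.4614, -0.0773, 0.0192]
ee_rot: [0.001, -0.0, 1.0, -0.0]
wrist_force: [-2.2, -0.4, 6.6]
width: 0.0506
gripper_force: 61.4
t: 13.77
tool_pos: [0.4601, -0.0771, 0.1072]
ee_rot: [-0.001, -0.0, 1.0, 0.0]
wrist_force: [0.5, 0.9, -1.6]
width: 0.0506
gripper_force: 62.4
t: 13.93
tool_pos: [0.4605, -0.0771, 0.1076]
ee_rot: [-0.001, -0.0, 1.0, 0.0]
wrist_force: [0.3, 0.2, -1.4]
width: 0.0506
gripper_force: 62.4
t: 14.1
tool_pos: [0.4607, -0.0772, 0.108]
ee_rot: [-0.0, -0.0, 1.0, -0.0]
wrist_force: [0.2, 0.6, -1.3]
width: 0.0504
gripper_force: 62.4
```

About 1.4 N: this one is empty and goes to red.

```bash
python3 -m pendant '-.004 .007 0 0 0 0;-.008 .014 0 0 0 0;-.012 .02 0 0 0 0;-.014 .023 0 0 0 0;-.015 .024 0 0 0 0;-.015 .024 0 0 0 0;-.015 .024 0 0 0 0;-.014 .022 0 0 0 0;-.012 .019 0 0 0 0;-.008 .013 0 0 0 0;-.0035 .0075 0 0 0 0;0 0 0 0 0 0'
python3 -m pendant '0 0 0 0 0 0;0 0 0 0 0 0;0 0 0 0 0 0;0 0 0 0 0 0;0 0 0 0 0 0'
```

```text
t: 15.1
tool_pos: [0.5817, 0.1222, 0.1078]
ee_rot: [-0.0, -0.001, 1.0, 0.0]
wrist_force: [-0.6, 0.1, -1.4]
width: 0.0506
gripper_force: 62.5
t: 15.52
tool_pos: [0.5811, 0.1197, 0.1084]
ee_rot: [0.0, 0.0, 1.0, -0.0]
wrist_force: [-0.0, 0.5, -1.3]
width: 0.0511
gripper_force: 62.5
```

```bash
python3 -m pendant '0 0 .008 0 0 0;0 0 .014 0 0 0;0 0 .016 0 0 0;0 0 .016 0 0 0;0 0 .012 0 0 0;0 0 .007 0 0 0;0 0 .006 0 0 0;0 0 .003 0 0 0;0 0 .001 0 0 0;0 0 0 0 0 0;0 0 0 0 0 0;0 0 0 0 0 0'
python3 -m pendant '0 0 .0005 0 0 0;0 0 .0005 0 0 0;0 0 0 0 0 0; 0 0 0 0 0 0'
```

```text
t: 16.52
tool_pos: [0.5817, 0.1204, 0.0258]
ee_rot: [0.001, -0.0, 1.0, 0.0]
wrist_force: [0.4, 0.0, -0.8]
width: 0.0507
gripper_force: 62.5
t: 16.85
tool_pos: [0.5812, 0.1204, 0.0243]
ee_rot: [0.0, -0.0, 1.0, -0.0]
wrist_force: [-0.8, 0.3, -1.2]
width: 0.0506
gripper_force: 62.5
```

```bash
for i in 1 2; do python3 -m pendant '0 0 .0007 0 0 0;0 0 0 0 0 0; 0 0 0 0 0 0'; done
```

```text
t: 17.1
tool_pos: [0.5811, 0.1204, 0.0234]
ee_rot: [-0.0, -0.0, 1.0, -0.0]
wrist_force: [0.1, -0.2, -1.8]
width: 0.0507
gripper_force: 62.5
t: 17.35
tool_pos: [0.5812, 0.1204, 0.0232]
ee_rot: [0.0, -0.0, 1.0, -0.0]
wrist_force: [-2.0, -0.7, 5.2]
width: 0.051
gripper_force: 62.8
```

```bash
python3 -m pendant '0 0 0 0 0 0;0 0 0 0 0 0;0 0 0 0 0 0;0 0 0 0 0 0;0 0 0 0 0 0;0 0 0 0 0 0' 0.75
python3 -m pendant '0 0 -.006 0 0 0;0 0 -.012 0 0 0;0 0 -.02 0 0 0;0 0 -.025 0 0 0;0 0 -.025 0 0 0;0 0 -.02 0 0 0;0 0 -.008 0 0 0;.03 0 0 0 0 0;.03 0 0 0 0 0;.03 0 0 0 0 0;.02 0 0 0 0 0;0 0 0 0 0 0'
python3 -m pendant '.01 0 0 0 0 0;0 0 0 0 0 0;0 0 0 0 0 0;0 0 0 0 0 0'
python3 - <<'E'
from h import *
s=snap('side','s4');P=pts(s)
for x,y in((.5686,-.1556),(.5813,.1202)):
    m=(P[...,2]>.062)&(P[...,2]<.075)&(np.hypot(P[...,0]-x,P[...,1]-y)<.05)
    print(P[m].mean(0),np.percentile(P[m][:,2],[5,95]),m.sum())
E
```

```text
t: 17.85
tool_pos: [0.5812, 0.1204, 0.0227]
ee_rot: [-0.0, -0.0, 1.0, -0.0]
wrist_force: [0.3, -0.0, -0.0]
width: 0.075
gripper_force: 0.0
t: 18.85
tool_pos: [0.4668, 0.1199, 0.1385]
ee_rot: [-0.002, -0.001, 1.0, -0.0]
wrist_force: [-0.0, 0.3, -0.4]
width: 0.0746
gripper_force: 0.0
t: 19.18
tool_pos: [0.462, 0.1204, 0.1387]
ee_rot: [0.0, -0.0, 1.0, -0.0]
wrist_force: [-0.2, -0.1, -0.3]
width: 0.0747
gripper_force: 0.0
[ 0.58603309 -0.13649585  0.06333761] [0.062612   0.06399253] 4
[0.57994095 0.12416533 0.06661009] [0.06397968 0.06841342] 434
```

View pics/s4.png

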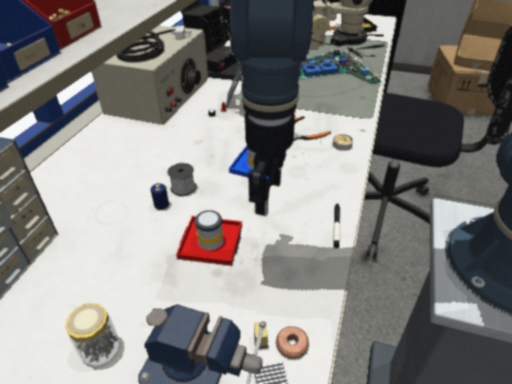

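The empty tin stands flat in the red tray at pixel (209,230). The blue tray is hidden behind the gripper here, but the last picture showed its tin upright, and nothing has gone near it since.

```bash
python3 -c "
from plant import robot;print(robot.close_job())"
```

```text
the job is handed in; nothing more can be done
None
```

The full tin (about 4.3 N) stands in the blue tray and the empty one (about 1.4 N) in the red; I handed the job in at about 19 s, with the blue tray hidden in the last picture but its tin seen upright earlier.

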